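# Load the lens-pattern carrier into the sloping cradle and clamp it

### The job

Take the aluminium lens-pattern carrier by its black rib out of the yellow job tray and seat it in the sloping cradle: slip its red-marked nose under the lip of the sprung brass jaw, push the jaw back, and lower the tail behind the low wall so that the carrier lies flat and square on the pocket floor. Then turn the black clamp knob clockwise until it clicks over to its stop, with the red tongue over the carrier's tail, and let go. Leave the other things on the bench where they are.

Things in the scene. Friction and masses are not known exactly. Their poses are not given: they have to be found in the camera images.
- carrier: Loose lens-pattern carrier, 0.15 kg: aluminium plate 110 (x) x 64 (y) x 8 mm with a black upright grip rib on top: 60 mm long along x, 14 mm thick in y, z = 8 to 40 mm, centred. Origin: centre of the plate's underside; z up out of the plate; +x points to the nose, the end with the red stripe; -x is the tail. Starts flat in the yellow tray.
- carrier_nose (a point): Point on the carrier at the middle of its nose edge, underside: carrier frame (55, 0, 0) mm.
- cradle_bed: Fixed sloping bed of the grey cradle, inclined 26 degrees, low end towards the robot. Origin: centre of the pocket floor, where the origin of a seated carrier also lies, 72 mm above the worktop; x runs up the slope (nose side), y across, z square out of the bed. The bed is 92 mm wide, x -115 to 90 mm. A guide block behind the jaw: x 76 to 88, y +-36, 18 mm high.
- tail_wall (a point): Middle of the inner face of the pocket's low tail wall, at the floor: bed frame (-55, 0, 0) mm; the wall is 6 thick, 6 high, y +-30. The pocket's side walls run x -50 to 25 with inner faces at y = +-33.5, 8 high, then a steep lead-in that widens to y = +-36.3 at z = 14. The up-slope end is closed by the sprung jaw.
- sprung_jaw (a joint): Travel of the sprung brass jaw up the slope, m: 0 at rest, stop at 0.009. Pushing it takes about 4 N at rest, 6.5 N at 3 mm, 9 N at 6 mm. At rest its face is at bed x = 52 mm (a seated carrier keeps it pushed 3 mm); jaw 52 mm wide, top at z = 16.5 mm.
- jaw_lip (a point): Middle of the lower edge of the jaw's overhanging lip: at rest bed frame (46, 0, 12.5) mm; the lip overhangs the jaw's face by 6 mm and leaves 12.5 mm height above the floor under it.
- clamp_knob (a joint): Clamp knob angle, rad: 0 parked, 1.3 clamped, grows clockwise seen from above the bed. A sprung detent has its hump at 0.65: let go before it, the knob springs back; past it, it snaps to its stop at 1.3. Needs about 0.06 N m.
- knob_grip (a point): Grip point on the knob's axis, bed frame (-97, 0, 30) mm; axis square to the bed (point z). Site +x is the red tongue (50 mm from the axis, z 10 to 14): parked it points 1.3 rad left (+y) of up-slope, clamped straight up-slope. The black bar grip points 0.65 rad clockwise of the tongue: 36 mm long, 12 thick, bed z 16 to 38, on a disc of radius 14 (z 10 to 16).
- job_tray: Fixed yellow job tray 151 (x) x 190 (y) x 30 mm high, open above; origin: centre of its underside.
- round_spectacles: Spectacles with open temples, bystander, 143 x 131 x 37 mm; origin under the centre.
- bench_pliers: Chrome snipe-nose pliers lying flat, bystander, 150 mm long (y) x 43 x 11 mm; origin under the centre.
- spray_bottle: Lens spray bottle standing, bystander, 42 mm across, 140 mm high; origin under the centre.
- pad_roll: Roll of white pads, bystander, 62 mm across, 26 mm high; origin under the centre.
- lens_blank: Clear round lens blank, bystander, 62 mm across, 6 mm thick; origin under the centre.
- blue_lens_block: Blue lens holding block, bystander, 26 mm across, 16 mm high; origin under the centre.
Not all that is in view belongs to the job. There is more than one size of the carrier; the one meant has the size given above.

How it is judged (in metres and radians):
On the way, in this order (a step that is already met when the one before it is completed fails the run):
1. the carrier lies flat and square in the pocket, nose under the jaw, the knob not yet turned (x of carrier in the frame of cradle_bed between -0.003 and 0.003 m and y of carrier in the frame of cradle_bed between -0.0025 and 0.0025 m and z of carrier in the frame of cradle_bed between -0.002 and 0.002 m and angle between the z axis of carrier and the z axis of cradle_bed, either way round below 0.035 rad and angle between the x axis of carrier and the x axis of cradle_bed, either way round below 0.05 rad and x of carrier_nose in the frame of cradle_bed above 0.04 m and value of joint clamp_knob below 0.4 rad), for 0.2 s.
2. the clamp knob has clicked over to its stop (value of joint clamp_knob above 1.15 rad), for 0.2 s.
At the end, for the whole second after the job is handed in: The carrier rests in the cradle pocket, nose up-slope under the jaw: its origin within 3 mm (x), 2.5 mm (y) and 2 mm (z) of the bed's origin, flat within 0.035 rad and square within 0.05 rad; the clamp knob stands past 1.15 rad; everything is at rest and released (x of carrier in the frame of cradle_bed between -0.003 and 0.003 m and y of carrier in the frame of cradle_bed between -0.0025 and 0.0025 m and z of carrier in the frame of cradle_bed between -0.002 and 0.002 m and angle between the z axis of carrier and the z axis of cradle_bed, either way round below 0.035 rad and angle between the x axis of carrier and the x axis of cradle_bed, either way round below 0.05 rad and x of carrier_nose in the frame of cradle_bed above 0.04 m and value of joint clamp_knob above 1.15 rad and linear speed of carrier below 0.02 m/s); the robot touches nothing.
It fails at once if a bystander is moved more than 30 mm (distance of any of round_spectacles, bench_pliers, spray_bottle, pad_roll, lens_blank, blue_lens_block from where it was at the start of the episode above 0.03 m).
It also fails if it takes over 66 s, if anything falls off the work surface, if the arm or the gripper's body presses on something with over 40 N, if the wrist force passes 120 N, or if a joint passes its speed limit or range.

### The arm

A 6-joint arm with a two-finger parallel gripper is mounted at the origin on a cart in front of the work surface, level with it; the furniture and walls round the work are solid. World frame = base frame: x ahead of the robot, y to its left, z up, the work surface at z = 0. Lengths are in mm, angles in rad, forces in N, time in s.
With the tool pointing down it reaches from about 375 to 975 mm from the base axis. Payload 3.8 kg.
Tool frame: the origin (TCP) lies midway between the tips of the shut fingers; the grasp point (between the pads) lies 19 mm behind it (robot.grasp_offset is the distance from the TCP to the grasp point, in mm); x points along the fingers, y is the direction in which the jaws open and shut, and the axes are right-handed (so a half turn about x gives the same grasp; the last joint's range is limited). The gripper opens to 88 mm and grips with 3 to 60 N. Pads are 18 mm wide; open, the fingers measure 123 mm over their backs; the gripper's body (75 mm by 187 mm) begins 45 mm behind the grasp point.
Start: joints at [1.206, 0.264, 1.604, -0, 1.274, -0.037], TCP at [217.321, 639.053, 204.306] pointing down, gripper open.
Joint ranges: [-2.63, 2.63], [-0.94, 2.18], [0.31, 2.57], [-1.31, 4.45], [0, 2.66], [-2.55, 2.55]. Speed limits (rad/s): [2.57, 2.57, 3.14, 3.14, 3.14, 3.14].

### API

Orientations are given as a unit quaternion [w, x, y, z].
In Python, from rig import robot gives the robot as it stands.
- The arm moves only by the tool servo_tool, never from a script. Its argument "deltas" is text: rows parted by semicolons, each of 7 numbers parted by spaces: the shift along the tool's x, y, z scaled (see below), then the turn, a rotation vector about the tool's x, y, z scaled (see below), then the opening, from -1 (shut) to 1 (fully open), so that 0 is half open. In form: tx ty tz wx wy wz jaw; .... A call has 1 to 8 rows; each row is the pose to reach, as a shift and turn from the pose commanded when the call began, along the tool's axes at that moment; what a row does not reach only later rows make up. The controller multiplies each number of a shift by 0.2 m and each number of a turn by 1.5 rad. A row lasts 1/10 s, in which the tool goes at most 50 mm and 8.59 degrees, less where a joint would pass 70% of its speed; a pose out of reach is approached as far as the arm can. A call with a number of a shift or a turn outside -1 to 1 is refused whole. A call with a gripper value outside its range is refused whole. The fingers move at their own pace and stop on an object; "force" is the grip in N (left out, the last holds). Time passes only in rows, so rows that repeat a pose let the fingers close. It gives the time, the measured TCP pose, the force and the opening at its end, in the units of the state.
- robot.state(): the state, without advancing time (a new reading comes with each control period).
- robot.camera(name): name is "scene" or "top"; returns a dict with "color" (480x640x3 uint8, blue, green, red), "fx", "fy", "cx", "cy" (pixels), "k1" (the pictures are not rectified: a ray, as slopes to the right and down, at radius r is drawn at 1 + k1 r^2 times it, then the intrinsics apply), "extrinsics" (4x4, takes a point from camera to world coordinates). Camera axes: x right, y down, z forward; pixel columns grow to the right and rows downward; lengths in mm; the calibration is good to about 2 mm. A picture is of the moment at which its call begins. There is no depth.
- robot.sign_off(): hands the job in, once; it reports no verdict.
The state is a dict: "clock": time; "joints": joint angles; "qd": joint speeds; "joint_torque": joint torques, N m; "eef_pos": TCP position; "ee_rot": TCP orientation; "contact_force": force on the tool from outside, world axes, zero at the start; "torque": the same for the moment, N m; "width": finger opening in mm.
Only numpy, scipy, OpenCV 4.12 (cv2) and the standard library are available. Lean on these libraries where they do the work, as an engineer would, in place of code of your own. Each camera call takes 0.05 s, during which the arm holds its last target. There are 200 camera calls.

## Working session

There is one attempt and no reset: what is moved stays moved. The work goes in short steps, Python scripts to look and compute and a tool call to move; the robot and the scene stay as the last step left them, time stands still between calls to the robot, and variables do not carry over. Pictures are saved under pics/ and viewed, about 8 in all and at most 12, crops included, and the job is handed in when it is done.

Besides the shell and the picture viewer there is one more tool, called after "Emit:" as name(argument=value, ...), one argument or row to a line, values as JSON. servo_tool: Moves the arm, as the interface text tells. Its arguments: {"type":"object","properties":{"deltas":{"type":"string"},"force":{"type":"number"}},"required":["deltas"]}

```bash
mkdir -p pics; ls; cat > h.py <<'E'
import numpy as np, cv2, json
from rig import robot
from scipy.spatial.transform import Rotation as R
def snap(name,fn=None):
    c=robot.camera(name); np.savez('pics/%s.npz'%(fn or name),**{k:np.array(v) for k,v in c.items()})
    return c
def load(fn): 
    d=np.load('pics/%s.npz'%fn); return {k:(d[k] if d[k].ndim else float(d[k])) for k in d}
def ray(c,u,v):
    x,y=(u-c['cx'])/c['fx'],(v-c['cy'])/c['fy']; xd,yd=x,y
    for _ in range(20):
        s=1+c['k1']*(x*x+y*y); x,y=xd/s,yd/s
    T=np.array(c['extrinsics']); return T[:3,3],T[:3,:3]@np.array([x,y,1])
def onz(c,u,v,z):
    o,d=ray(c,u,v); return o+d*(z-o[2])/d[2]
def proj(c,P):
    T=np.linalg.inv(np.array(c['extrinsics'])); p=(T[:3,:3]@np.atleast_2d(P).T).T+T[:3,3]
    x,y=p[:,0]/p[:,2],p[:,1]/p[:,2]; s=1+c['k1']*(x*x+y*y)
    return np.c_[c['fx']*x*s+c['cx'],c['fy']*y*s+c['cy']]
def pose():
    s=robot.state(); q=s['ee_rot']; return np.array(s['eef_pos']),R.from_quat([q[1],q[2],q[3],q[0]]),s
def delta(p,Rt):
    """numbers for servo to reach tcp p, rotation Rt"""
    p0,R0,_=pose(); t=R0.inv().apply(np.array(p)-p0)/200; w=(R0.inv()*Rt).as_rotvec()/1.5
    return np.round(np.r_[t,w],4)
E
python3 - <<'E'
from h import *
for n in('top','scene'):
    c=snap(n); cv2.imwrite(f'pics/{n}0.png',c['color']); print(n,c['fx'],c['k1'],np.round(c['extrinsics'],3).tolist())
print(robot.state(),robot.grasp_offset)
E
```

```text
pics
top 486.56864640713144 -0.08734620895592259 [[0.119, -0.968, 0.223, 370.094], [-0.993, -0.114, 0.033, -66.399], [-0.006, -0.225, -0.974, 1029.378], [0.0, 0.0, 0.0, 1.0]]
scene 546.8648225818765 -0.1378213279617716 [[0.902, -0.271, 0.336, 226.963], [-0.432, -0.556, 0.71, -805.31], [-0.005, -0.786, -0.618, 732.412], [0.0, 0.0, 0.0, 1.0]]
{'clock': 0.1, 'joints': array([ 1.20610157e+00,  2.64652018e-01,  1.60525419e+00, -1.97876297e-05,
        1.27368810e+00, -3.69054591e-02]), 'qd': array([ 0.00242653, -0.00265337, -0.00330558,  0.00039285,  0.00329718,
        0.00031616]), 'joint_torque': array([ 8.43406851e-04, -5.03614390e+01, -3.58069861e+01,  7.32347975e-02,
        2.33818480e-02, -5.38367328e-05]), 'eef_pos': array([217.07284555, 638.38617818, 203.12090431]), 'ee_rot': array([ 0.69749645,  0.11467599,  0.69776565, -0.1160656 ]), 'contact_force': array([-0.95352483,  0.42132746,  0.43613953]), 'torque': array([-0.00126814,  0.00196   , -0.00464234]), 'width': 87.88476212787602} 18.700000000000003
```

View pics/top0.png

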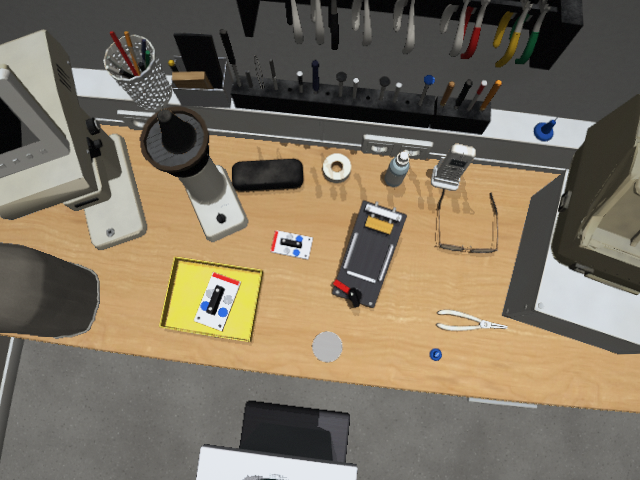

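View pics/scene0.png

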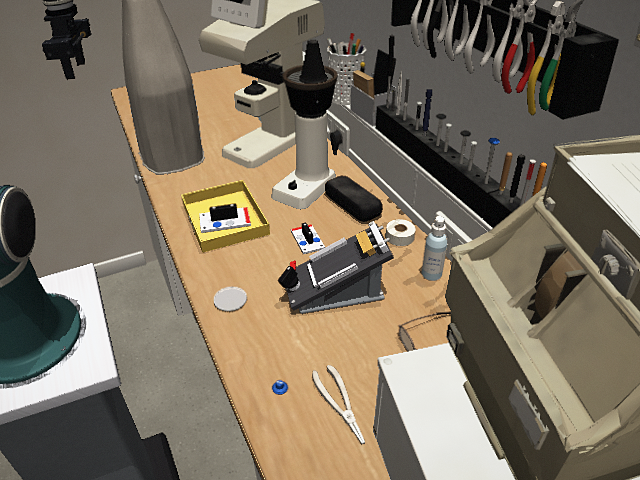

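Two carriers are visible in the top view: one in the yellow tray at (218,302), and a smaller one loose on the bench at (292,244). The task says the tray, and the size should match the tray one. I'll enlarge both, plus the cradle.

```bash
python3 - <<'E'
from h import *
c=load('top');im=c['color']
a=cv2.resize(im[225:350,155:320],None,fx=4.8,fy=4.8,interpolation=cv2.INTER_CUBIC);cv2.imwrite('pics/cropA.png',a)
b=cv2.resize(im[195:315,325:415],None,fx=5,fy=5,interpolation=cv2.INTER_CUBIC);
s=load('scene')['color'][215:320,275:400]
s=cv2.resize(s,None,fx=3.2,fy=3.2,interpolation=cv2.INTER_CUBIC)
o=np.zeros((600,450+0,3),np.uint8);o[:600,:450]=b
cv2.imwrite('pics/cropB.png',o)
E
```

```text
(no output)
```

View pics/cropA.png

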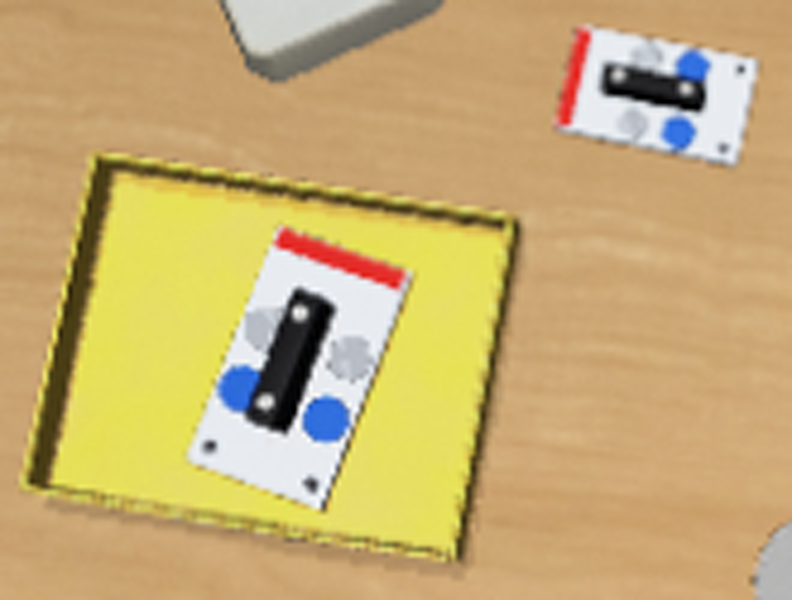

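View pics/cropB.png

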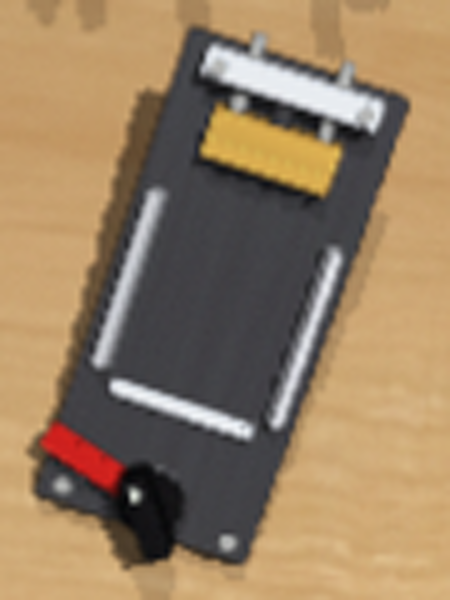

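Crop A (u=155+x/4.8, v=225+y/4.8): the tray carrier is clearly larger, with its corners at nose (281,229)/(411,273) and tail (189,461)/(324,510). The bench one is smaller. Crop B shows the bed, tail wall, side walls, brass jaw and parked knob. I'll fit both poses and overlay them on the scene view as a cross-check.

```bash
cat > fit.py <<'E'
from h import *
from scipy.optimize import least_squares
top,sc=load('top'),load('scene')
A=lambda p:np.array(p,float)+.5
pa=np.array([155,225])+(A([[281,229],[411,273],[324,510],[189,461]]))/4.8-.5
carP=np.array([[55,32,8],[55,-32,8],[-55,-32,8],[-55,32,8]],float)
pb=np.array([325,195])+A([[192,27],[410,100],[242,563],[38,495],[112,383],[253,432],[208,45],[381,130],[200,155],[330,196]])/5-.5
bedP=np.array([[90,46,0],[90,-46,0],[-115,-46,0],[-115,46,0],[-58,30,6],[-58,-30,6],[88,36,18],[76,-36,18],[46,26,14],[46,-26,14]],float)
def bedT(q): return R.from_euler('ZY',[q[2],-np.radians(26)]),np.array([q[0],q[1],72])
def carT(q,z): return R.from_euler('Z',q[2]),np.array([q[0],q[1],z])
def fit(obs,T,q0):
    f=lambda q:np.concatenate([(proj(c,T(q)[0].apply(P)+T(q)[1])-p).ravel() for c,P,p in obs])
    return least_squares(f,q0,loss='soft_l1')
E
python3 - <<'E'
from fit import *
qb=fit([(top,bedP,pb)],bedT,[550,-130,-.3])
print('bed',qb.x,np.round(qb.fun.reshape(-1,2),1).tolist())
for z in (0,3):
    qc=fit([(top,carP,pa)],lambda q:carT(q,z),[480,150,-.3]); print('car',z,qc.x,np.round(qc.fun,1))
w=[onz(top,*p,11) for p in pa]; print([np.linalg.norm(w[i]-w[(i+1)%4]).round(1) for i in range(4)])
im=sc['color'][160:330,170:410].copy(); im=cv2.resize(im,None,fx=3.3,fy=3.3,interpolation=cv2.INTER_CUBIC)
def dots(T,q,P):
    r,t=T
    for u,v in proj(sc,r.apply(P)+t): cv2.circle(im,(int((u-170+.5)*3.3),int((v-160+.5)*3.3)),2,(0,255,0),-1)
dots(bedT(qb.x),0,np.r_[bedP,[[-97,0,38]]]); dots(carT(qc.x,3),0,np.r_[carP,[[30,7,40],[-30,7,40],[-30,-7,40],[30,-7,40]]])
cv2.imwrite('pics/ov.png',im)
E
```

```text
bed [ 5.79554762e+02 -1.35670443e+02 -2.16489261e-01] [[-0.4, -0.2], [0.6, -0.0], [0.8, 0.6], [-0.5, -0.4], [0.1, 0.3], [0.0, 0.1], [0.4, -0.0], [-0.8, 0.5], [0.2, -0.5], [-0.5, -0.3]]
car 0 [ 4.44807496e+02  1.68458946e+02 -2.09548429e-01] [-0.3 -0.5  0.5 -0.  -0.   0.2 -0.1  0.2]
car 3 [ 4.44604876e+02  1.67762320e+02 -2.09669305e-01] [-0.3 -0.6  0.5 -0.1  0.   0.3 -0.2  0.3]
[np.float64(61.9), np.float64(108.9), np.float64(63.6), np.float64(108.3)]
```

View pics/ov.png

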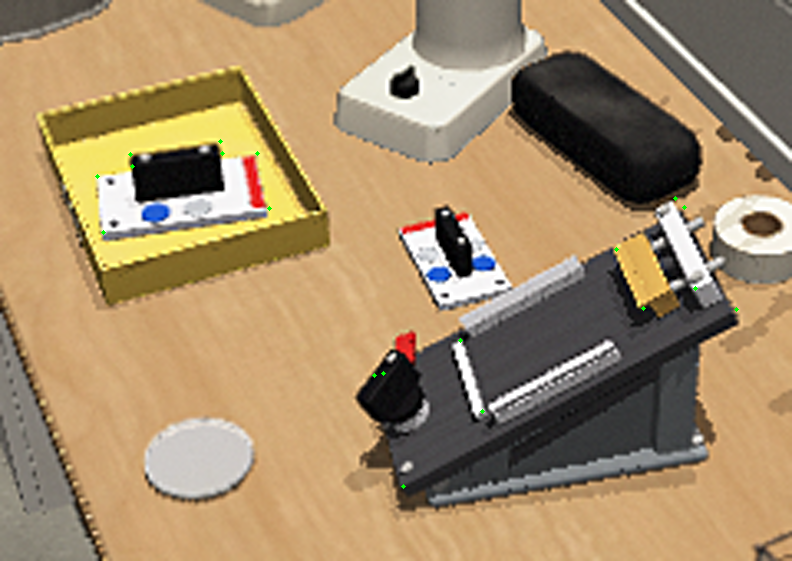

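The overlay agrees with the scene view to about 1 px. I'll refine jointly with scene picks from the overlay crop and compute the approach move and obstacle locations.

```bash
python3 - <<'E'
from fit import *
S=lambda p:np.array([170,160])+A(p)/3.3-.5
sb=S([[458,343],[484,415],[403,492],[738,320],[676,202]]); sbP=bedP[[4,5,2,1,6]]
scar=S([[98,178],[104,237],[267,214]]); scP=carP[[3,2,1]]
qb=fit([(top,bedP,pb),(sc,sbP,sb)],bedT,[580,-136,-.2]); print('bed',qb.x,np.round(qb.fun[-10:],1))
for z in(1,3,5):
    qc=fit([(top,carP,pa),(sc,scP,scar)],lambda q:carT(q,z),[445,168,-.2]); print('car',z,qc.x,qc.cost,np.round(qc.fun[-6:],1))
np.save('qb.npy',qb.x); 
print('can base',onz(sc,170,165,0),onz(sc,203,150,0),onz(top,98,290,0),'tube',onz(top,225,235,0), onz(top,190,140,250))
p,r,s=pose(); print(r.as_matrix().round(3))
yaw=-.21
for sg in(1,-1):
    Rt=R.from_matrix(np.c_[[0,0,-1],sg*np.array([-np.sin(yaw),np.cos(yaw),0]),np.cross([0,0,-1],sg*np.array([-np.sin(yaw),np.cos(yaw),0]))])
    print(sg,delta([444.6,168,150],Rt))
E
```

```text
bed [ 5.79399637e+02 -1.36394066e+02 -2.14455162e-01] [ 0.5 -0.5 -0.3 -0.8  0.  -1.5 -0.3 -3.2 -0.4 -0.9]
car 1 [ 4.44530368e+02  1.67833799e+02 -2.12788850e-01] 1.4549449657750255 [-0.1  0.2 -0.3 -0.8  0.5 -1.2]
car 3 [ 4.44371415e+02  1.67098286e+02 -2.10856792e-01] 2.5298382081198394 [-0.2 -0.3 -0.4 -1.3  0.5 -1.7]
car 5 [ 4.44245088e+02  1.66437870e+02 -2.09392749e-01] 4.0109642181174925 [-0.4 -0.8 -0.5 -1.8  0.5 -2.3]
can base [387.31696895 470.2457299    0.        ] [487.24675873 507.39342043   0.        ] [436.11400274 434.66426558   0.        ] tube [589.8083588  177.28265564   0.        ] [697.74636693 207.81510318 250.        ]
[[-0.001  0.322  0.947]
 [-0.002  0.947 -0.322]
 [-1.    -0.002 -0.   ]]
1 [ 2.6920e-01 -1.8599e+00  1.8343e+00 -7.8500e-02 -1.0000e-04  1.3000e-03]
-1 [ 2.6920e-01 -1.8599e+00  1.8343e+00  2.0159e+00  2.0000e-03  2.0000e-04]
```

Emit:
servo_tool(
  deltas="0 -0.83 0.35 0 0 0 -0.1;0 -0.83 0.35 0 0 0 -0.1;0 -0.83 0.35 0 0 0 -0.1;0 -0.83 0.35 0 0 0 -0.1;0 -0.83 0.35 0 0 0 -0.1",
)

```text
clock: 0.6
eef_pos: [229.8, 455.5, 203.6]
ee_rot: [0.697, 0.115, 0.698, -0.117]
contact_force: [0.5, 0.2, -0.7]
width: 50.1
```

Emit:
servo_tool(
  deltas="0 -0.65 0.54 0 0 0 -0.1;0 -0.65 0.54 0 0 0 -0.1;0 -0.65 0.54 0 0 0 -0.1;0 -0.65 0.54 0 0 0 -0.1;0 -0.65 0.54 0 0 0 -0.1",
)

```text
clock: 1.1
eef_pos: [291.4, 300.2, 204.3]
ee_rot: [0.698, 0.117, 0.697, -0.117]
contact_force: [0.4, 0.5, 0.1]
width: 39.9
```

Emit:
servo_tool(
  deltas="0 -0.37 0.94 -0.08 0 0 -0.1;0 -0.37 0.94 -0.08 0 0 -0.1;0.1 -0.37 0.94 -0.08 0 0 -0.1;0.27 -0.37 0.94 -0.08 0 0 -0.1;0.27 -0.37 0.94 -0.08 0 0 -0.1;0.27 -0.37 0.94 -0.08 0 0 -0.1",
)

```text
clock: 1.7
eef_pos: [444.7, 170.4, 147.6]
ee_rot: [0.702, 0.074, 0.705, -0.075]
contact_force: [-0.0, -0.0, -0.4]
width: 39.9
```

```bash
cat >> h.py <<'E'
def tool(M):  # carrier/bed-like rotation -> tool rotation (x=-z, y=y)
    return R.from_matrix(M.as_matrix()@np.array([[0,0,1],[0,1,0],[-1,0,0]]))
E
python3 - <<'E'
from h import *
Rt=tool(R.from_euler('Z',-.211))
p,_,s=pose(); print(p,s['width'],s['contact_force'],s['clock'])
print(delta([444.4,167.4,60],Rt),delta([444.4,167.4,14],Rt))
E
```

```text
[444.74718004 170.40925353 147.56491624] 39.93455782084363 [-0.0305056  -0.00814302 -0.39759008] 1.7
[ 0.4378 -0.0142  0.0033  0.0005 -0.0028  0.0014] [ 6.678e-01 -1.370e-02  4.300e-03  5.000e-04 -2.800e-03  1.400e-03]
```

Emit:
servo_tool(
  deltas="0.22 -0.014 0.004 0 -0.003 0.001 -0.1;0.44 -0.014 0.004 0 -0.003 0.001 -0.1;0.56 -0.014 0.004 0 -0.003 0.001 -0.1;0.66 -0.014 0.004 0 -0.003 0.001 -0.1;0.66 -0.014 0.004 0 -0.003 0.001 -0.1;0.66 -0.014 0.004 0 -0.003 0.001 -0.1",
)

```text
clock: 2.3
eef_pos: [445.1, 169.6, 19.0]
ee_rot: [0.705, 0.073, 0.702, -0.072]
contact_force: [0.5, -0.3, 1.1]
width: 39.9
```

Emit:
servo_tool(
  deltas="0 0 0 0 0 0 -1;0 0 0 0 0 0 -1;0 0 0 0 0 0 -1;0 0 0 0 0 0 -1;0 0 0 0 0 0 -1;0 0 0 0 0 0 -1;0 0 0 0 0 0 -1;0 0 0 0 0 0 -1",
  force=20,
)

```text
clock: 3.1
eef_pos: [444.8, 167.9, 18.2]
ee_rot: [0.705, 0.074, 0.702, -0.073]
contact_force: [0.9, 0.9, -0.0]
width: 0.8
```

Emit:
servo_tool(
  deltas="0 0 0 0 0 0 -1;0 0 0 0 0 0 -1;0 0 0 0 0 0 -1",
  force=55,
)

```text
clock: 3.4
eef_pos: [444.9, 168.0, 18.3]
ee_rot: [0.705, 0.074, 0.702, -0.073]
contact_force: [0.1, -0.2, -0.0]
width: 0.5
```

The fingers shut on nothing (width 0.5 mm), so I need a look.

```bash
python3 - <<'E'
from h import *
p,r,s=pose()
a=snap('top','top1');b=snap('scene','scene1')
im1=cv2.resize(a['color'][235:355,150:275],(500,480),interpolation=cv2.INTER_CUBIC)
im2=cv2.resize(b['color'][160:260,170:280],(300,273),interpolation=cv2.INTER_CUBIC)
o=np.zeros((480,800,3),np.uint8);o[:,:500]=im1;o[:273,500:]=im2
for c,(u0,v0),k,of in((a,(150,235),4,0),(b,(170,160),300/110,500)):
    u,v=proj(c,p)[0]; cv2.circle(o,(int((u-u0)*k)+of,int((v-v0)*k)),3,(0,255,0),-1)
cv2.imwrite('pics/look1.png',o)
E
```

```text
(no output)
```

View pics/look1.png

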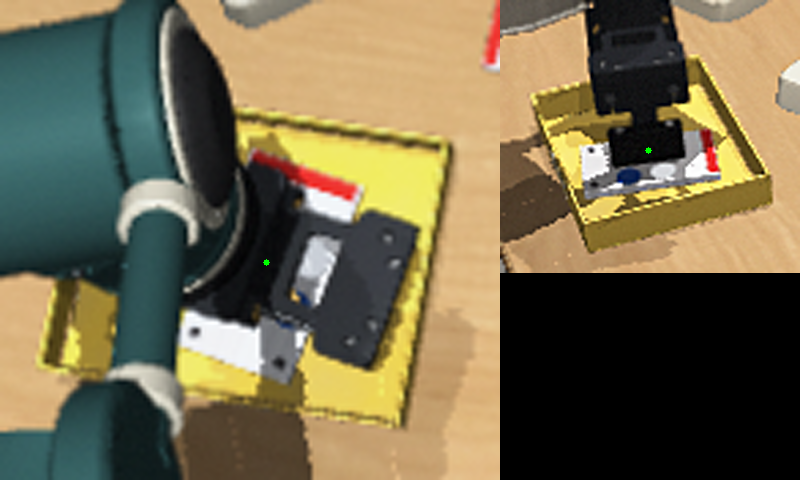

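```bash
python3 - <<'E'
from h import *
b=load('scene1')
o=cv2.resize(b['color'][155:245,185:265],(720,810)[:2],interpolation=cv2.INTER_CUBIC)
cv2.imwrite('pics/look2.png',cv2.convertScaleAbs(o,alpha=1.6,beta=25)[210:,:])
print(robot.state()['joints'])
E
```

```text
[ 3.09408706e-01  8.55578389e-02  2.19256441e+00 -1.20663714e-03
  8.58904426e-01 -1.05277996e+00]
```

View pics/look2.png

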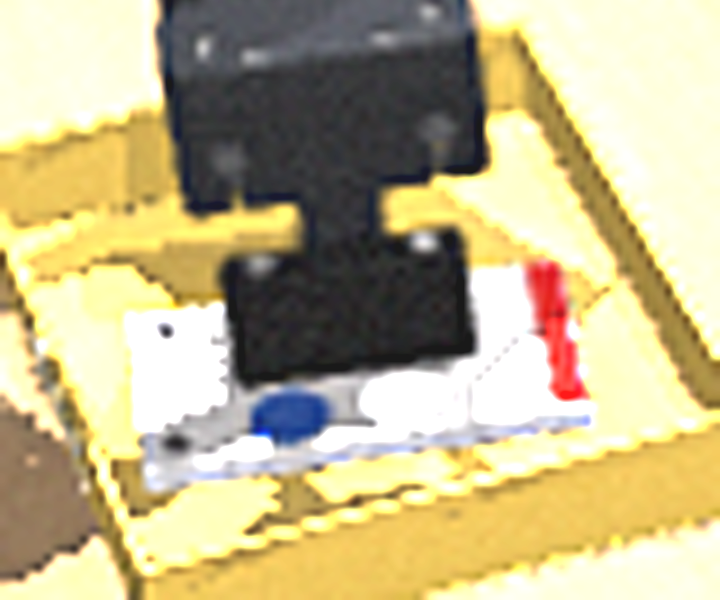

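```bash
python3 - <<'E'
from h import *
b=load('scene1'); p,r,s=pose(); print(p,s['width'],s['clock'])
for n,P in {'tip':[0,0,0],'bodyL':[-64,-93.5,-37.5],'bodyR':[-64,-93.5,37.5],'bodyLn':[-64,-37.5,-37.5],'bodyRn':[-64,-37.5,37.5],'tip_front':[0,-17,-9],'tip_front2':[0,-17,9]}.items():
    u,v=proj(b,p+r.apply(P))[0]; print(n,round(u,1),round(v,1),'crop',round((u-185+.5)*9),round((v-155+.5)*9-210))
rr=R.from_euler('Z',-.211)
for P in([30,-7,8],[-30,-7,8],[30,0,40],[-30,0,40]):
    u,v=proj(b,rr.apply(P)+[444.4,167.4,2])[0]; print(P,round((u-185+.5)*9),round((v-155+.5)*9-210))
E
```

```text
[444.89320589 168.00352582  18.27435174] 0.43835606391503545 3.5
tip 224.4 215.0 crop 359 335
bodyL 206.4 219.0 crop 197 371
bodyR 243.5 213.5 crop 531 321
bodyLn 204.5 203.4 crop 180 230
bodyRn 240.2 198.2 crop 502 183
tip_front 221.0 220.1 crop 329 381
tip_front2 229.2 218.9 crop 402 369
[30, -7, 8] 485 362
[-30, -7, 8] 243 398
[30, 0, 40] 469 241
[-30, 0, 40] 223 276
```

Black finger on black rib makes this ambiguous. I'll lift 60 mm and check numerically whether the red stripe comes along.

Emit:
servo_tool(
  deltas="-0.1 0 0 0 0 0 -1;-0.2 0 0 0 0 0 -1;-0.3 0 0 0 0 0 -1;-0.3 0 0 0 0 0 -1;-0.3 0 0 0 0 0 -1",
)

```text
clock: 4.0
eef_pos: [444.9, 168.0, 78.3]
ee_rot: [0.705, 0.074, 0.701, -0.073]
contact_force: [0.0, 0.2, 0.7]
width: 0.5
```

```bash
cat >> h.py <<'E'
def red(c,box):
    u0,v0,u1,v1=box; b,g,r=[c['color'][v0:v1,u0:u1,i].astype(int) for i in range(3)]
    m=(r>120)&(g<70)&(b<70); ys,xs=np.nonzero(m); return len(xs),xs.mean()+u0,ys.mean()+v0
E
python3 - <<'E'
from h import *
c=snap('scene','scene2'); t=snap('top','top2')
for n in('scene','scene1','scene2'): print(n,red(load(n),(170,120,285,260)))
for n in('top','top1','top2'): print(n,red(load(n),(150,240,262,345)))
s=robot.state();print(s['eef_pos'],s['width'],s['contact_force'])
E
```

```text
scene (40, np.float64(246.525), np.float64(215.175))
scene1 (41, np.float64(246.41463414634148), np.float64(214.9512195121951))
scene2 (41, np.float64(246.4390243902439), np.float64(214.9268292682927))
top (81, np.float64(225.48148148148147), np.float64(278.65432098765433))
top1 (65, np.float64(226.7076923076923), np.float64(278.9384615384615))
top2 (64, np.float64(225.640625), np.float64(278.53125))
[443.65071384 167.68021138  77.09063173] 0.3240248055573439 [ 0.41783571 -0.52547849  0.30870677]
```

```bash
python3 - <<'E'
from h import *
b=load('scene2');t=load('top2'); p,r,s=pose()
o=np.zeros((560,800,3),np.uint8)
def put(c,u0,v0,w,h,k,ox):
    im=cv2.convertScaleAbs(cv2.resize(c['color'][v0:v0+h,u0:u0+w],None,fx=k,fy=k,interpolation=cv2.INTER_CUBIC),alpha=1.5,beta=25)
    for P in([0,0,0],[-19,0,0],[-64,-37.5,-37.5],[-64,-37.5,37.5]):
        u,v=proj(c,p+r.apply(P))[0]; cv2.circle(im,(int((u-u0+.5)*k),int((v-v0+.5)*k)),3,(0,255,0),-1)
    o[:im.shape[0],ox:ox+im.shape[1]]=im
put(b,185,135,80,110,5,0); put(t,155,235,100,110,4,400)
cv2.imwrite('pics/look3.png',o)
E
```

```text
(no output)
```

View pics/look3.png

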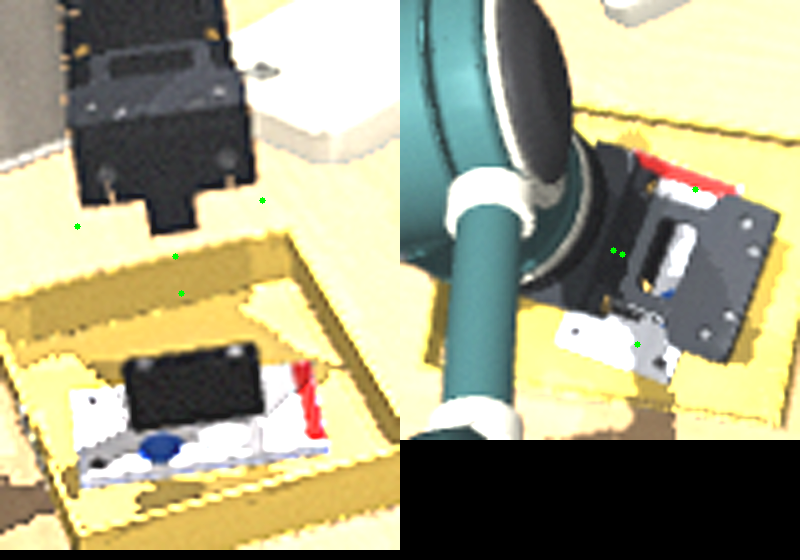

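The scene view shows the finger tip at crop (172,235), while the reported TCP projects to (181,293). So the real tips sit well above the reported TCP, and the fingers closed above the rib. I'll work out the offset.

```bash
python3 - <<'E'
from h import *
b=load('scene2'); p=np.array([444.7,168,77.7]); r=pose()[1]
obs=np.array([[185+152/5,135+237/5],[185+195/5,135+231/5]])-.4
for y in(0,-8,-17):
  for d in(0,-20,-30,-40):
    print(y,d,np.round(proj(b,p+r.apply([[d,y,-9],[d,y,9]]))-obs,1).tolist())
s=robot.state(); print(s['joints'],s['eef_pos'])
E
```

```text
0 0 [[2.0, 11.4], [1.7, 11.4]]
0 -20 [[0.8, 3.6], [0.6, 3.6]]
0 -30 [[0.2, -0.3], [0.1, -0.3]]
0 -40 [[-0.4, -4.3], [-0.5, -4.3]]
-8 0 [[2.3, 13.4], [2.1, 13.4]]
-8 -20 [[1.1, 5.6], [1.0, 5.6]]
-8 -30 [[0.5, 1.7], [0.4, 1.7]]
-8 -40 [[-0.1, -2.3], [-0.1, -2.3]]
-17 0 [[2.6, 15.8], [2.5, 15.7]]
-17 -20 [[1.4, 7.9], [1.4, 7.9]]
-17 -30 [[0.9, 4.0], [0.8, 3.9]]
-17 -40 [[0.3, -0.1], [0.3, -0.1]]
[ 3.09566298e-01  3.61114123e-04  2.15165098e+00 -1.10865117e-03
  9.86908197e-01 -1.05284649e+00] [443.65071384 167.68021138  77.09063173]
```

The tips appear to be 30–40 mm behind the reported TCP along the tool axis. I'll reopen, go down in small steps and find the plate by touch.

Emit:
servo_tool(
  deltas="0 0 0 0 0 0 -0.1;0 0 0 0 0 0 -0.1;0.1 0 0 0 0 0 -0.1;0.2 0 0 0 0 0 -0.1;0.3 0 0 0 0 0 -0.1;0.38 0 0 0 0 0 -0.1;0.44 0 0 0 0 0 -0.1;0.44 0 0 0 0 0 -0.1",
)

```text
clock: 4.9
eef_pos: [443.1, 167.4, -11.7]
ee_rot: [0.704, 0.073, 0.703, -0.074]
contact_force: [-0.0, -0.4, 0.5]
width: 39.6
```

Emit:
servo_tool(
  deltas="0.02 0 0 0 0 0 -0.1;0.02 0 0 0 0 0 -0.1",
)

```text
clock: 5.1
eef_pos: [445.5, 168.2, -13.4]
ee_rot: [0.705, 0.074, 0.701, -0.073]
contact_force: [0.2, 0.6, -0.5]
width: 39.3
```

Emit:
servo_tool(
  deltas="0.02 0 0 0 0 0 -0.1;0.02 0 0 0 0 0 -0.1",
)

```text
clock: 5.3
eef_pos: [445.3, 168.1, -17.5]
ee_rot: [0.705, 0.074, 0.702, -0.073]
contact_force: [0.4, 0.2, -0.3]
width: 39.5
```

Emit:
servo_tool(
  deltas="0.015 0 0 0 0 0 -0.1;0.015 0 0 0 0 0 -0.1",
)

```text
clock: 5.5
eef_pos: [444.9, 168.0, -20.8]
ee_rot: [0.705, 0.074, 0.702, -0.073]
contact_force: [-1.3, -0.1, -0.7]
width: 39.8
```

Emit:
servo_tool(
  deltas="0.015 0 0 0 0 0 -0.1;0.015 0 0 0 0 0 -0.1",
)

```text
clock: 5.7
eef_pos: [445.5, 168.2, -23.4]
ee_rot: [0.705, 0.074, 0.701, -0.073]
contact_force: [-0.6, 0.0, 2.1]
width: 39.6
```

Emit:
servo_tool(
  deltas="0.01 0 0 0 0 0 -0.1;0.01 0 0 0 0 0 -0.1",
)

```text
clock: 5.9
eef_pos: [445.6, 168.2, -23.5]
ee_rot: [0.705, 0.074, 0.702, -0.073]
contact_force: [-7.6, -1.8, 21.0]
width: 39.8
```

Touch at reported z = -23.4, so the true tips are about 33 mm behind the reported TCP. I'll back off slightly and grip.

Emit:
servo_tool(
  deltas="-0.027 0 0 0 0 0 -0.1;-0.027 0 0 0 0 0 -1;-0.027 0 0 0 0 0 -1;-0.027 0 0 0 0 0 -1;-0.027 0 0 0 0 0 -1;-0.027 0 0 0 0 0 -1;-0.027 0 0 0 0 0 -1",
  force=20,
)

```text
clock: 6.6
eef_pos: [444.7, 167.9, -20.7]
ee_rot: [0.705, 0.074, 0.702, -0.073]
contact_force: [0.7, 0.8, -2.2]
width: 13.7
```

Emit:
servo_tool(
  deltas="0 0 0 0 0 0 -1;0 0 0 0 0 0 -1;0 0 0 0 0 0 -1",
  force=55,
)

```text
clock: 6.9
eef_pos: [445.0, 168.0, -20.4]
ee_rot: [0.705, 0.074, 0.702, -0.073]
contact_force: [-0.5, -0.0, -0.6]
width: 13.7
```

Emit:
servo_tool(
  deltas="-0.1 0 0 0 0 0 -1;-0.25 0 0 0 0 0 -1;-0.45 0 0 0 0 0 -1;-0.65 0 0 0 0 0 -1;-0.75 0 0 0 0 0 -1;-0.75 0 0 0 0 0 -1;-0.75 0 0 0 0 0 -1",
)

```text
clock: 7.6
eef_pos: [444.2, 167.9, 129.3]
ee_rot: [0.705, 0.074, 0.702, -0.073]
contact_force: [0.2, -0.3, -1.4]
width: 13.5
```

```bash
cat >> h.py <<'E'
qb=np.load('qb.npy')
BR,BT=R.from_euler('ZY',[qb[2],-np.radians(26)]),np.array([qb[0],qb[1],72.])
TC=np.array([.5,0,-22.5])   # reported TCP in carrier frame
def car_target(x,y,z,a=0,yaw=0):
    """carrier origin in bed frame, nose-down a -> (tcp, Rtool)"""
    Rc=BR*R.from_euler('ZY',[yaw,a]); return BT+BR.apply([x,y,z])+Rc.apply(TC),tool(Rc)
def car_now():
    p,r,s=pose(); Rc=R.from_matrix(r.as_matrix()@np.array([[0,0,1],[0,1,0],[-1,0,0]]).T)
    o=p-Rc.apply(TC); return BR.inv().apply(o-BT),(BR.inv()*Rc).as_euler('ZYX'),s
def d(*a,**k): return delta(*car_target(*a,**k))
E
python3 - <<'E'
from h import *
c=snap('scene','scene3'); print(red(c,(150,100,300,260)))
print(car_now()[:2],pose()[0]); print(d(-6,0,60,.12))
print(d(-6,0,45,.12))
E
```

```text
(55, np.float64(252.72727272727275), np.float64(173.2909090909091))
(array([-143.70897503,  268.03756439,  157.64336378]), array([0.00742957, 0.45123467, 0.00363425])) [443.25982099 167.5918843  128.19239282]
[ 1.3160e-01 -1.3461e+00  8.6000e-01  4.4000e-03 -2.2080e-01 -1.0000e-03]
[ 1.9910e-01 -1.3463e+00  8.9270e-01  4.4000e-03 -2.2080e-01 -1.0000e-03]
```

Emit:
servo_tool(
  deltas="0 -0.2 0.1 0 0 0 -1;0 -0.4 0.22 0 0 0 -1;0 -0.6 0.34 0 0 0 -1;0 -0.75 0.45 0 0 0 -1;0 -0.75 0.45 0 0 0 -1",
)

```text
clock: 8.15
eef_pos: [501.4, -1.0, 127.5]
ee_rot: [0.704, 0.075, 0.703, -0.075]
contact_force: [-0.9, 1.0, -0.6]
width: 13.5
```

Emit:
servo_tool(
  deltas="0 -0.15 0.1 0 -0.05 0 -1;0.03 -0.3 0.2 0 -0.1 0 -1;0.06 -0.45 0.3 0 -0.15 0 -1;0.1 -0.55 0.38 0 -0.2 0 -1;0.13 -0.6 0.41 0 -0.22 0 -1;0.13 -0.6 0.41 0 -0.22 0 -1;0.13 -0.6 0.41 0 -0.22 0 -1",
)

```text
clock: 8.85
eef_pos: [555.5, -130.7, 102.1]
ee_rot: [0.809, 0.061, 0.578, -0.084]
contact_force: [-0.2, -0.0, -1.4]
width: 13.5
```

```bash
python3 - <<'E'
from h import *
print(car_now()[:2]); print(d(-6,0,25,.12))
E
```

```text
(array([-6.59269975,  0.41453749, 60.23671035]), array([0.00526399, 0.12359672, 0.00496962]))
[ 0.1745 -0.0035  0.0251  0.0035 -0.0024 -0.0029]
```

```bash
python3 - <<'E'
from h import *
print(d(-14,0,25,.12))
E
```

```text
[ 0.1794 -0.0033 -0.0146  0.0035 -0.0024 -0.0029]
```

Emit:
servo_tool(
  deltas="0.06 -0.003 -0.015 0.004 -0.002 -0.003 -1;0.12 -0.003 -0.015 0.004 -0.002 -0.003 -1;0.18 -0.003 -0.015 0.004 -0.002 -0.003 -1;0.18 -0.003 -0.015 0.004 -0.002 -0.003 -1;0.18 -0.003 -0.015 0.004 -0.002 -0.003 -1",
)

```text
clock: 9.35
eef_pos: [565.6, -133.6, 68.4]
ee_rot: [0.811, 0.062, 0.576, -0.087]
contact_force: [1.3, 0.5, -1.1]
width: 13.5
```

```bash
python3 - <<'E'
from h import *
xb,e,s=car_now(); print(xb,e,s['contact_force'])
a=snap('top','top4');b=snap('scene','scene4')
o=np.zeros((560,800,3),np.uint8)
bedP=np.array([[90,46,0],[90,-46,0],[-115,-46,0],[-58,30,6],[-58,-30,6],[88,36,18],[76,-36,18],[46,26,16.5],[46,-26,16.5]],float)
carP=np.array([[55,32,8],[55,-32,8],[-55,-32,8],[-55,32,8],[-55,-32,0],[55,-32,0]],float)
Rc=BR*R.from_euler('ZYX',e)
def put(c,u0,v0,w,h,k,ox):
    im=cv2.convertScaleAbs(cv2.resize(c['color'][v0:v0+h,u0:u0+w],None,fx=k,fy=k,interpolation=cv2.INTER_CUBIC),alpha=1.4,beta=20)
    for P,col in((BT+BR.apply(bedP),(0,255,0)),(BT+BR.apply(xb)+Rc.apply(carP),(255,0,255))):
        for u,v in proj(c,P): cv2.circle(im,(int((u-u0+.5)*k),int((v-v0+.5)*k)),2,col,-1)
    o[:im.shape[0],ox:ox+im.shape[1]]=im
put(b,275,205,125,110,4,0); put(a,330,195,75,120,4,500)
cv2.imwrite('pics/look4.png',o)
E
```

```text
[-12.04703328  -0.23282309  25.31515946] [ 0.0002208   0.11780884 -0.0004876 ] [ 1.30353107  0.49814855 -1.07727658]
```

View pics/look4.png

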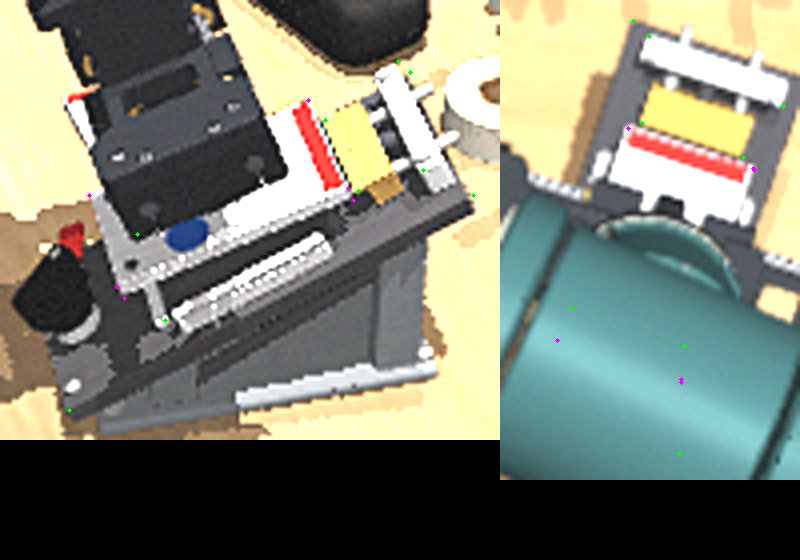

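The overlay agrees with the images within about 1 px: nose corners at (350,190) in the scene half and (631,127)/(749,165) in the top half. Next I lower in front of the lip.

```bash
python3 - <<'E'
from h import *
print(d(-13,0,12,.12),d(-13,0,8.6,.12))
E
```

```text
[ 0.0704  0.0026 -0.0017  0.      0.0027  0.0005] [0.0873 0.0027 0.0002 0.     0.0027 0.0005]
```

Emit:
servo_tool(
  deltas="0.03 0.002 0 0 0.002 0 -1;0.065 0.002 0 0 0.002 0 -1;0.065 0.002 0 0 0.002 0 -1;0.065 0.002 0 0 0.002 0 -1",
)

```text
clock: 9.85
eef_pos: [569.8, -134.6, 56.3]
ee_rot: [0.81, 0.062, 0.577, -0.088]
contact_force: [-0.1, -0.8, -1.7]
width: 13.4
```

```bash
cat > now.py <<'E'
from h import *
import sys
xb,e,s=car_now(); print('car',xb.round(2),e.round(4),'F bed',BR.inv().apply(s['contact_force']).round(1),'T',BR.inv().apply(s['torque']).round(2),s['clock'],s['width'])
for a in sys.argv[1:]:
    v=[float(x) for x in a.split(',')]; print(a,d(*v).tolist())
E
python3 now.py -13,0,8.6,.12 -13,0,6,.12
```

```text
car [-13.48  -0.29  12.59] [-0.0003  0.1202 -0.0009] F bed [-0.7 -0.8 -1.6] T [0.04 0.19 0.03] 9.85 13.404034522218165
-13,0,8.6,.12 [0.0195, 0.0016, 0.0048, -0.0002, -0.0001, 0.0006]
-13,0,6,.12 [0.0324, 0.0016, 0.0063, -0.0002, -0.0001, 0.0006]
```

Emit:
servo_tool(
  deltas="0.02 0.001 0.003 0 0 0 -1;0.02 0.001 0.003 0 0 0 -1;0.02 0.001 0.003 0 0 0 -1",
)

```text
clock: 10.15
eef_pos: [571.9, -134.8, 53.2]
ee_rot: [0.81, 0.062, 0.576, -0.088]
contact_force: [-0.5, -0.1, -0.7]
width: 13.3
```

Emit:
servo_tool(
  deltas="0.007 0 0.001 0 0 0 -1;0.007 0 0.001 0 0 0 -1;0.007 0 0.001 0 0 0 -1",
)

```text
clock: 10.45
eef_pos: [572.6, -135.0, 52.0]
ee_rot: [0.81, 0.062, 0.576, -0.088]
contact_force: [-0.0, 0.1, -0.6]
width: 13.4
```

```bash
python3 now.py
```

```text
car [-12.8   -0.05   7.49] [-0.0002  0.1192 -0.0009] F bed [-0.3  0.1 -0.5] T [ 0.02  0.26 -0.05] 10.45 13.378044924951574
```

Emit:
servo_tool(
  deltas="0.006 0 0.001 0 0 0 -1;0.006 0 0.001 0 0 0 -1;0.006 0 0.001 0 0 0 -1",
)

```text
clock: 10.75
eef_pos: [573.1, -135.1, 51.1]
ee_rot: [0.81, 0.062, 0.576, -0.088]
contact_force: [-3.0, 0.9, 1.7]
width: 13.1
```

Emit:
servo_tool(
  deltas="0.006 0 0.001 0 0 0 -1;0.006 0 0.001 0 0 0 -1;0.006 0 0.001 0 0 0 -1",
)

```text
clock: 11.05
eef_pos: [573.1, -135.1, 50.1]
ee_rot: [0.81, 0.062, 0.577, -0.088]
contact_force: [-8.3, 1.0, 6.9]
width: 13.4
```

```bash
python3 now.py
```

```text
car [-13.2   -0.05   5.52] [-0.0002  0.1203 -0.0009] F bed [-4.4 -0.8  9.9] T [-0.05  0.56 -0.04] 11.05 13.428327387073764
```

Floor touched within 0.5 mm of the prediction. I'll back off 2 mm and slide up-slope under the lip.

```bash
python3 now.py -13,0,8,.12 -5,0,8,.12
```

```text
car [-13.2   -0.05   5.52] [-0.0002  0.1203 -0.0009] F bed [-4.4 -0.8  9.9] T [-0.05  0.56 -0.04] 11.05 13.428327387073764
-13,0,8,.12 [-0.0124, 0.0003, -0.0004, -0.0001, -0.0002, 0.0006]
-5,0,8,.12 [-0.0172, 0.0003, 0.0393, -0.0001, -0.0002, 0.0006]
```

Emit:
servo_tool(
  deltas="-0.014 0 0 0 0 0 -1;-0.014 0 0 0 0 0 -1;-0.017 0 0.02 0 0 0 -1;-0.019 0 0.039 0 0 0 -1;-0.019 0 0.039 0 0 0 -1;-0.019 0 0.039 0 0 0 -1",
)

```text
clock: 11.65
eef_pos: [579.0, -136.3, 55.2]
ee_rot: [0.81, 0.062, 0.577, -0.088]
contact_force: [-2.0, 0.4, -1.3]
width: 13.7
```

```bash
python3 now.py -1,0,7.5,.12 3.4,0,7.5,.12
```

```text
car [-5.49  0.04  7.48] [-0.0002  0.1211 -0.0007] F bed [-2.4 -0.  -0.3] T [ 0.05  0.58 -0.04] 11.65 13.703641946513509
-1,0,7.5,.12 [-0.0028, -0.0001, 0.0224, -0.0002, -0.0007, 0.0005]
3.4,0,7.5,.12 [-0.0055, -0.0001, 0.0442, -0.0002, -0.0007, 0.0005]
```

Emit:
servo_tool(
  deltas="-0.001 0 0.01 0 0 0 -1;-0.003 0 0.022 0 0 0 -1;-0.003 0 0.022 0 0 0 -1;-0.003 0 0.022 0 0 0 -1",
)

```text
clock: 12.05
eef_pos: [581.1, -136.7, 56.2]
ee_rot: [0.809, 0.062, 0.578, -0.087]
contact_force: [-6.2, 1.5, 0.1]
width: 13.0
```

```bash
python3 now.py 4,0,7.2,.12
```

```text
car [-3.03  0.09  7.45] [-0.0002  0.1245 -0.0006] F bed [-5.7  0.2  2.9] T [-0.06  1.18 -0.05] 12.05 13.008008385344242
4,0,7.2,.12 [-0.0031, -0.0004, 0.0355, -0.0001, -0.003, 0.0004]
```

Jaw contact came where expected (about 5.7 N at nose x≈51.6). I'll push on.

Emit:
servo_tool(
  deltas="-0.001 0 0.012 0 0 0 -1;-0.002 0 0.024 0 0 0 -1;-0.003 0 0.036 0 0 0 -1;-0.003 0 0.036 0 0 0 -1;-0.003 0 0.036 0 0 0 -1",
)

```text
clock: 12.55
eef_pos: [585.2, -137.5, 57.5]
ee_rot: [0.807, 0.062, 0.58, -0.087]
contact_force: [-10.7, 1.9, -0.7]
width: 13.1
```

```bash
python3 now.py 4,0,7.2,.12
```

```text
car [1.38 0.17 6.78] [-1.000e-04  1.295e-01 -4.000e-04] F bed [-10.1  -0.5   4.1] T [-0.09  1.73 -0.03] 12.55 13.132560262715549
4,0,7.2,.12 [-0.0038, -0.0008, 0.0138, -0.0001, -0.0063, 0.0002]
```

Emit:
servo_tool(
  deltas="-0.003 0 0.012 0 -0.003 0 -1;-0.003 0 0.012 0 -0.003 0 -1;-0.003 0 0.012 0 -0.003 0 -1",
)

```text
clock: 12.85
eef_pos: [586.2, -137.7, 58.0]
ee_rot: [0.808, 0.062, 0.579, -0.087]
contact_force: [-11.2, 2.3, -2.0]
width: 13.4
```

```bash
python3 now.py 4,0,3.4,.06 4,0,0.3,0
```

```text
car [2.48 0.17 6.77] [-0.0002  0.127  -0.0003] F bed [-11.1  -0.1   3.2] T [-0.14  1.92 -0.05] 12.85 13.350887542254531
4,0,3.4,.06 [0.0153, -0.0008, 0.0172, -0.0001, -0.0447, 0.0002]
4,0,0.3,0 [0.0299, -0.0008, 0.0259, -0.0001, -0.0847, 0.0002]
```

Emit:
servo_tool(
  deltas="0.005 0 0.006 0 -0.015 0 -1;0.01 0 0.012 0 -0.03 0 -1;0.015 0 0.015 0 -0.045 0 -1;0.015 0 0.015 0 -0.045 0 -1;0.015 0 0.015 0 -0.045 0 -1",
)

```text
clock: 13.35
eef_pos: [589.2, -138.3, 55.4]
ee_rot: [0.827, 0.059, 0.552, -0.089]
contact_force: [-12.7, 1.5, -2.2]
width: 13.4
```

```bash
python3 now.py 3.5,0,0.3,0 3.5,0,1.5,.02
```

```text
car [2.58 0.22 3.16] [-0.0002  0.0607 -0.0001] F bed [-12.4  -1.2   3.6] T [-0.23  2.05 -0.05] 13.35 13.422908842020538
3.5,0,0.3,0 [0.0137, -0.0011, 0.0123, -0.0001, -0.0405, 0.0001]
3.5,0,1.5,.02 [0.0078, -0.0011, 0.0097, -0.0001, -0.0272, 0.0001]
```

Emit:
servo_tool(
  deltas="0.005 0 0.002 0 -0.014 0 -1;0.008 0 0.004 0 -0.027 0 -1;0.011 0 0.006 0 -0.036 0 -1;0.013 0 0.007 0 -0.04 0 -1;0.013 0 0.007 0 -0.04 0 -1;0.013 0 0.007 0 -0.04 0 -1",
)

```text
clock: 13.95
eef_pos: [591.4, -138.8, 53.2]
ee_rot: [0.843, 0.057, 0.527, -0.091]
contact_force: [-13.0, 0.8, -2.7]
width: 13.6
```

```bash
python3 now.py 2.5,0,0,0; python3 -c "
from h import *
b=snap('scene','scene5')
o=cv2.resize(b['color'][205:315,275:400],None,fx=6,fy=5.4,interpolation=cv2.INTER_CUBIC)
cv2.imwrite('pics/look5.png',cv2.convertScaleAbs(o,alpha=1.4,beta=20))"
```

```text
car [2.28 0.24 0.19] [-0.0001  0.0012  0.0001] F bed [-12.7  -2.    3.3] T [-0.33  2.19 -0.13] 13.95 13.557684942053386
2.5,0,0,0 [0.001, -0.0012, 0.0012, -0.0001, -0.0008, -0.0]
```

View pics/look5.png

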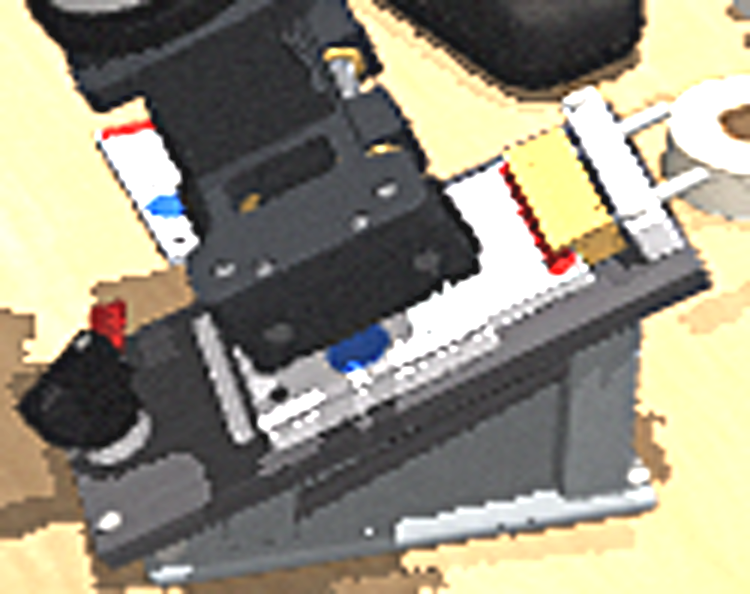

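The view shows the red stripe mostly under the brass lip and the tail inside the low wall with a small gap, lying flat. I'll ease it back onto the tail wall before letting go.

Emit:
servo_tool(
  deltas="0.003 0 -0.005 0 0 0 -1;0.003 0 -0.01 0 0 0 -1;0.003 0 -0.01 0 0 0 -1",
)

```text
clock: 14.3
eef_pos: [591.5, -138.8, 53.2]
ee_rot: [0.844, 0.057, 0.526, -0.091]
contact_force: [-11.6, 0.5, -0.7]
width: 13.4
```

```bash
python3 now.py
```

```text
car [2.31 0.21 0.19] [-0.0002 -0.0021 -0.0001] F bed [-10.6  -1.9   4.4] T [-0.15  2.03 -0.03] 14.3 13.402734508193735
```

Emit:
servo_tool(
  deltas="0 0 -0.006 0 0 0 -1;0 0 -0.012 0 0 0 -1;0 0 -0.012 0 0 0 -1",
)

```text
clock: 14.6
eef_pos: [590.1, -138.5, 52.5]
ee_rot: [0.844, 0.057, 0.525, -0.091]
contact_force: [-7.8, 1.2, -2.5]
width: 13.7
```

```bash
python3 now.py
```

```text
car [0.71 0.21 0.18] [-0.0001 -0.0035 -0.0002] F bed [-8.2 -0.5  1.2] T [-0.15  1.83 -0.06] 14.6 13.738471602325175
```

Emit:
servo_tool(
  deltas="0.005 0 -0.01 0 0 0 -1;0.005 0 -0.01 0 0 0 -1;0.005 0 -0.01 0 0 0 -1",
)

```text
clock: 14.9
eef_pos: [590.3, -138.5, 52.6]
ee_rot: [0.845, 0.056, 0.524, -0.091]
contact_force: [-10.5, 2.6, 4.7]
width: 13.5
```

```bash
python3 now.py
```

```text
car [0.81 0.22 0.18] [-0.     -0.0066 -0.0002] F bed [-7.7  0.3  8.9] T [-0.09  1.9  -0.07] 14.9 13.501832678588814
```

Emit:
servo_tool(
  deltas="0 0 0 0 0 0 -0.5;0 0 0 0 0 0 -0.4;0 0 0 0 0 0 -0.32;0 0 0 0 0 0 -0.32;0 0 0 0 0 0 -0.32",
)

```text
clock: 15.4
eef_pos: [593.7, -139.6, 54.7]
ee_rot: [0.847, 0.056, 0.521, -0.092]
contact_force: [0.3, 0.1, 0.8]
width: 30.2
```

```bash
python3 now.py
```

```text
car [ 4.8  -0.06  0.55] [-0.0001 -0.0136 -0.001 ] F bed [0.6 0.1 0.6] T [-0.    0.25  0.  ] 15.4 30.24913787070786
```

Emit:
servo_tool(
  deltas="-0.1 0 -0.02 0 0 0 -0.32;-0.25 0 -0.02 0 0 0 -0.32;-0.45 0 -0.02 0 0 0 -0.32;-0.6 0 -0.1 0 0 0 -0.32;-0.6 0 -0.3 0 0 0 -0.32;-0.6 0 -0.3 0 0 0 -0.32",
)

```text
clock: 16.0
eef_pos: [481.9, -114.5, 130.0]
ee_rot: [0.844, 0.057, 0.525, -0.091]
contact_force: [-0.8, 0.4, -0.9]
width: 30.1
```

```bash
python3 - <<'E'
from h import *
print(pose()[0])
a=snap('top','top6');b=snap('scene','scene6')
o=np.zeros((560,800,3),np.uint8)
carP=np.array([[55,32,8],[55,-32,8],[-55,-32,8],[-55,32,8],[-55,-32,0],[30,-7,40],[-30,-7,40],[30,7,40],[-30,7,40]],float)
def put(c,u0,v0,w,h,k,ox):
    im=cv2.convertScaleAbs(cv2.resize(c['color'][v0:v0+h,u0:u0+w],None,fx=k,fy=k,interpolation=cv2.INTER_CUBIC),alpha=1.4,beta=20)
    for u,v in proj(c,BT+BR.apply(carP)): cv2.circle(im,(int((u-u0+.5)*k),int((v-v0+.5)*k)),2,(0,255,0),-1)
    o[:im.shape[0],ox:ox+im.shape[1]]=im
put(b,285,210,110,110,4.2,0); put(a,328,195,82,120,4,470)
cv2.imwrite('pics/look6.png',o)
E
```

```text
[ 481.90140105 -114.53963174  129.96957404]
```

View pics/look6.png

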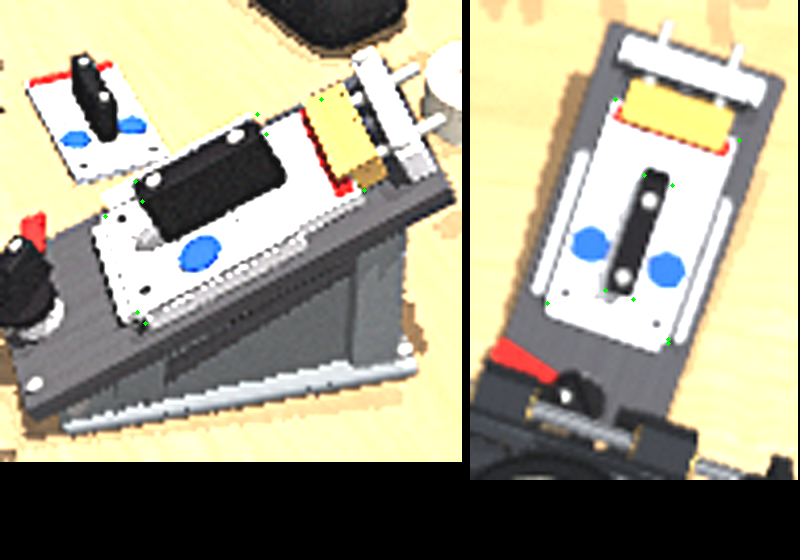

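The top half shows the plate between the side walls, the red stripe under the brass lip, and the rib on its predicted corners. The scene half is about 1 px off, the same bias as the bed. The carrier looks seated and the knob is still parked, so next is the knob.

```bash
cat > knob.py <<'E'
from h import *
def k(z,yaw,x=-97,y=0): return delta(BT+BR.apply([x,y,z]),tool(BR*R.from_euler('Z',yaw)))
p,r,s=pose(); print('tcp bed',BR.inv().apply(p-BT).round(2),'yaw',(BR.inv()*R.from_matrix(r.as_matrix()@np.array([[0,0,1],[0,1,0],[-1,0,0]]).T)).as_euler('ZYX').round(3),'F',BR.inv().apply(s['contact_force']).round(1),BR.inv().apply(s['torque']).round(2),s['width'],s['clock'],s['joints'].round(2))
E
python3 - <<'E'
from knob import *
print(k(35,.65),k(-14.5,.65))
E
```

```text
tcp bed [-5.767e+01  8.000e-02  9.703e+01] yaw [-0.    -0.013 -0.001] F [0.6 0.1 0.6] [0.07 0.22 0.04] 29.842292807256463 16.1 [-0.32 -0.33  2.39  0.08  0.62 -1.73]
[ 3.076e-01 -2.000e-04 -2.005e-01 -4.336e-01  7.900e-03  3.400e-03] [ 5.551e-01  1.000e-04 -2.037e-01 -4.336e-01  7.900e-03  3.400e-03]
```

Emit:
servo_tool(
  deltas="0 0 -0.1 -0.1 0 0 -0.32;0 0 -0.2 -0.2 0.008 0.003 -0.32;0.1 0 -0.2 -0.3 0.008 0.003 -0.32;0.2 0 -0.2 -0.4 0.008 0.003 -0.32;0.3 0 -0.2 -0.434 0.008 0.003 -0.32;0.3 0 -0.2 -0.434 0.008 0.003 -0.32;0.3 0 -0.2 -0.434 0.008 0.003 -0.32",
)

```text
clock: 16.8
eef_pos: [480.3, -114.8, 63.1]
ee_rot: [0.817, -0.215, 0.529, 0.082]
contact_force: [-0.9, -0.8, 0.7]
width: 29.9
```

```bash
python3 - <<'E'
from knob import *
print(k(0,.65),k(-14.5,.65))
E
```

```text
tcp bed [-9.502e+01 -4.000e-02  3.648e+01] yaw [0.65  0.001 0.   ] F [-0.3 -1.   1. ] [ 0.03  0.22 -0.03] 29.94011533159299 16.8 [-0.32 -0.23  2.46  0.1   0.46 -2.41]
[ 0.1824  0.0061 -0.0076 -0.0003 -0.0004 -0.    ] [ 0.2549  0.0061 -0.0076 -0.0003 -0.0004 -0.    ]
```

Descend around the bar and close gently.

Emit:
servo_tool(
  deltas="0.06 0.006 -0.008 0 0 0 -0.32;0.12 0.006 -0.008 0 0 0 -0.32;0.18 0.006 -0.008 0 0 0 -0.32;0.22 0.006 -0.008 0 0 0 -0.32;0.25 0.006 -0.008 0 0 0 -0.32;0.25 0.006 -0.008 0 0 0 -0.32",
)

```text
clock: 17.4
eef_pos: [499.4, -119.1, 17.1]
ee_rot: [0.817, -0.216, 0.528, 0.082]
contact_force: [-0.1, 0.8, -0.4]
width: 30.0
```

Emit:
servo_tool(
  deltas="0 0 0 0 0 0 -0.6;0 0 0 0 0 0 -0.7;0 0 0 0 0 0 -0.8;0 0 0 0 0 0 -1;0 0 0 0 0 0 -1;0 0 0 0 0 0 -1",
  force=15,
)

```text
clock: 18.0
eef_pos: [498.7, -117.8, 17.1]
ee_rot: [0.817, -0.215, 0.529, 0.083]
contact_force: [-0.3, 7.3, 1.9]
width: 12.1
```

```bash
python3 - <<'E'
from knob import *
print(k(-14.5,-.65))
E
```

```text
tcp bed [-98.52   0.98 -13.03] yaw [0.65  0.    0.001] F [-0.8  7.   2.6] [ 1.12  0.46 -0.09] 12.074222626806458 18.0 [-0.31 -0.09  2.46  0.14  0.32 -2.44]
[ 7.300e-03 -8.500e-03  3.100e-03  8.669e-01 -8.000e-04 -7.000e-04]
```

The bar is held (12.1 mm). Now I turn it clockwise.

Emit:
servo_tool(
  deltas="0 0.005 0 0.06 0 0 -1;0 0.005 0 0.12 0 0 -1;0 0.005 0 0.18 0 0 -1;0 0.005 0 0.24 0 0 -1;0 0.005 0 0.3 0 0 -1;0 0.005 0 0.36 0 0 -1;0 0.005 0 0.42 0 0 -1;0 0.005 0 0.42 0 0 -1",
  force=20,
)

```text
clock: 18.8
eef_pos: [498.9, -118.1, 17.2]
ee_rot: [0.844, 0.048, 0.528, -0.086]
contact_force: [-0.7, 0.3, 1.5]
width: 11.9
```

```bash
python3 - <<'E'
from knob import *
print(k(-14.5,-.65))
E
```

```text
tcp bed [-98.21   0.73 -13.03] yaw [ 0.021 -0.001 -0.001] F [0.  0.1 1.7] [-0.04  0.36 -0.02] 11.856642391018864 18.8 [-0.31 -0.09  2.46  0.13  0.32 -1.81]
[ 7.400e-03 -3.800e-03  6.000e-03  4.471e-01  5.000e-04  2.000e-04]
```

Emit:
servo_tool(
  deltas="0 0 0 0.06 0 0 -1;0 0 0 0.12 0 0 -1;0 0 0 0.18 0 0 -1;0 0 0 0.24 0 0 -1;0 0 0 0.3 0 0 -1;0 0 0 0.36 0 0 -1;0 0 0 0.42 0 0 -1;0 0 0 0.44 0 0 -1",
)

```text
clock: 19.6
eef_pos: [498.6, -118.4, 17.1]
ee_rot: [0.783, 0.318, 0.472, -0.252]
contact_force: [-6.0, -2.3, 4.2]
width: 12.1
```

Emit:
servo_tool(
  deltas="0 0 0 0 0 0 -1;0 0 0 0 0 0 -1;0 0 0 0 0 0 -1",
)

```text
clock: 19.9
eef_pos: [498.6, -118.4, 17.1]
ee_rot: [0.783, 0.317, 0.472, -0.251]
contact_force: [-5.2, -2.0, 5.0]
width: 11.9
```

```bash
python3 - <<'E'
from knob import *
E
```

```text
tcp bed [-98.42   0.42 -13.05] yaw [-0.636 -0.001 -0.001] F [-2.  -3.1  6.6] [-0.7   0.61 -0.05] 11.8758482119524 19.9 [-0.31 -0.09  2.46  0.13  0.32 -1.15]
```

Turned 1.29 rad to the stop. I'll release, retract along the bed normal, and check.

Emit:
servo_tool(
  deltas="0 0 0 0 0 0 -0.6;0 0 0 0 0 0 -0.4;0 0 0 0 0 0 -0.32;0 0 0 0 0 0 -0.32",
)

```text
clock: 20.3
eef_pos: [499.0, -118.0, 16.9]
ee_rot: [0.783, 0.318, 0.472, -0.252]
contact_force: [-0.9, 0.1, 0.5]
width: 30.1
```

Emit:
servo_tool(
  deltas="-0.08 0 0 0 0 0 -0.32;-0.18 0 0 0 0 0 -0.32;-0.3 0 0 0 0 0 -0.32;-0.45 0 0 0 0 0 -0.32;-0.6 0 0 0 0 0 -0.32;-0.6 0 0 0 0 0 -0.32;-0.6 0 0 0 0 0 -0.32",
)

```text
clock: 21.0
eef_pos: [448.0, -107.0, 125.5]
ee_rot: [0.783, 0.318, 0.471, -0.252]
contact_force: [-0.1, 0.2, -0.4]
width: 30.0
```

```bash
python3 - <<'E'
from h import *
print(pose()[0])
a=snap('top','top7');b=snap('scene','scene7')
o=np.zeros((560,800,3),np.uint8)
kp=np.array([[-97+50,0,14],[-97,0,38],[-97+18*np.cos(.65),-18*np.sin(.65),38]])
def put(c,u0,v0,w,h,k,ox):
    im=cv2.convertScaleAbs(cv2.resize(c['color'][v0:v0+h,u0:u0+w],None,fx=k,fy=k,interpolation=cv2.INTER_CUBIC),alpha=1.4,beta=20)
    for u,v in proj(c,BT+BR.apply(kp)): cv2.circle(im,(int((u-u0+.5)*k),int((v-v0+.5)*k)),2,(0,255,0),-1)
    o[:im.shape[0],ox:ox+im.shape[1]]=im
put(b,280,210,115,110,4.1,0); put(a,328,195,82,120,4,472)
cv2.imwrite('pics/look7.png',o)
# bench small carrier / lens etc: any change away from arm
for n in('scene','top'):
    d0=cv2.absdiff(load(n)['color'],load(n+'7')['color']).max(2); print(n,(d0>60).sum())
for n in('scene','scene6','scene7'): print(n,red(load(n),(330,215,400,275)))
E
```

```text
[ 448.03834782 -107.00589948  125.49709527]
scene 25511
top 18308
scene (0, np.float64(nan), np.float64(nan))
scene6 (15, np.float64(364.4), np.float64(251.66666666666666))
scene7 (15, np.float64(364.4), np.float64(251.66666666666666))h.py:30: RuntimeWarning: Mean of empty slice.
  m=(r>120)&(g<70)&(b<70); ys,xs=np.nonzero(m); return len(xs),xs.mean()+u0,ys.mean()+v0
  ret = ret.dtype.type(ret / rcount)
```

View pics/look7.png

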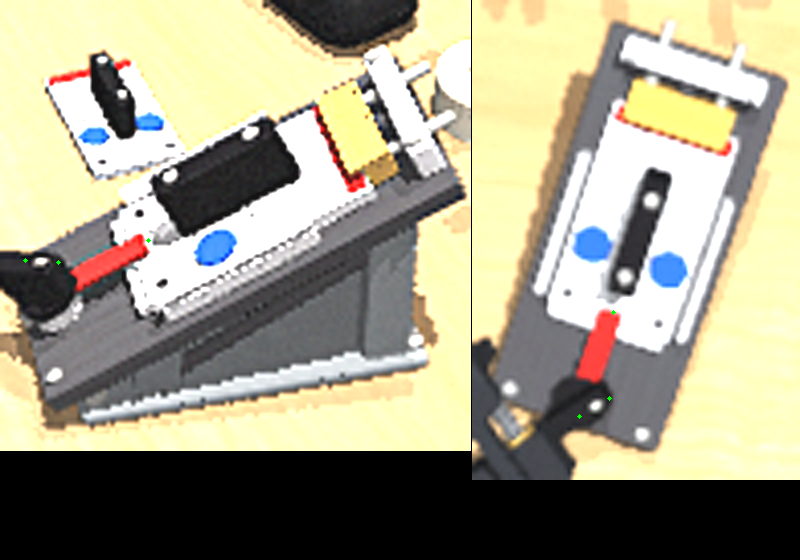

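The tongue points straight up-slope over the tail, with its tip on the predicted dots, and the carrier has not moved. Handing in.

```bash
python3 -c "
from rig import robot
print(robot.sign_off()); s=robot.state(); print(s['clock'],s['contact_force'])"
```

```text
the job is handed in; nothing more can be done
None
the job is handed in; nothing more can be done
```

I seated the carrier in the cradle pocket, turned the knob clockwise about 1.29 rad to its stop, let go and backed off. I handed the job in at about 21 s. The hand-in gave no verdict.

**Last checks:**
- **Carrier:** the last picture shows it between the side walls with its red nose stripe under the brass lip. The stripe's pixels did not shift while the knob was turned.
- **Clamp:** the red tongue points straight up-slope over the tail, at the spot predicted for the clamped position.
- **Robot:** the gripper is clear, and the contact force reads about 0 N.

**What failed or disagreed:**
- **First grasp missed:** the fingers closed above the rib, because the real finger tips sit about 33 mm behind the reported tool point. I found the offset by touching the plate, and touching the cradle floor agreed to about 0.5 mm.
- **Knob position:** the axis felt 1–2 mm off my camera estimate, within the stated calibration.
- **Seated position:** I confirmed it by image overlay (about 1 px, or 2 mm) and by contact forces, not by a finer measurement.
- **Bystanders:** I did not check them numerically. My comparison of the first and last pictures was swamped by the arm moving.

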